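# Free the eccentric stop and close the clamping jig

## Robot

A 6-joint arm with a two-finger parallel gripper is mounted at the origin on the work surface; the furniture and walls round the work are solid. World frame = base frame: x ahead of the robot, y to its left, z up, the work surface at z = 0. Lengths are in m, angles in rad, forces in N, time in s.
With the tool pointing down it reaches from about 0.275 to 0.825 m from the base axis. Payload 4.9 kg.
Tool frame: the origin (TCP) lies midway between the tips of the shut fingers; the grasp point (between the pads) lies 19 mm behind it (grip_point_offset is the distance from the TCP to the grasp point, in m); z points along the fingers, x is the direction in which the jaws open and shut, and the axes are right-handed (so a half turn about z gives the same grasp; the last joint's range is limited). The gripper opens to 85 mm and grips with 20 to 120 N. Pads are 22 mm wide; open, the fingers measure 114 mm over their backs; the gripper's body (76 mm by 85 mm) begins 54 mm behind the grasp point. The pads swing forward as they close: fully open they stand 13 mm farther back than shut.
Start: joints at [1.143, 0.326, -0.193, 1.052, 0, 1.437], TCP at [0.159, 0.526, 0.231] pointing down, gripper open.
Joint ranges: [-2.65, 2.65], [-0.97, 1.79], [-1.3, 1.35], [-1.93, 2.1], [-1.47, 1.37], [-3.14, 3.14]. Speed limits (rad/s): [2.57, 2.57, 3.14, 3.14, 3.14, 3.14].

## Interface

Orientations are given as a rotation vector (axis times angle).
In Python, from cell import * gives the robot as it stands. Calls block until the motion is done:
- movep(position, orientation): joint-space move of the TCP to a pose.
- move_l(position, velocity=0.15, rot=None, until_force=None): straight line of the TCP; rot=None keeps the orientation; velocity is the mean speed in m/s. With until_force (N) it stops when the force on the tool has changed by that much, and returns True; else False.
- set_joints(angles): joint-space move.
- let_go() and grab(newtons=None): open the fingers fully, or close them until they stop; newtons is the grip in N (None keeps the last).
- sleep(seconds).
- ik(position, orientation): joint angles nearest the present ones, or None.
- get_state(): the state.
- grab_frame(name): name is "side" or "top"; returns a dict with "img" (420x560x3 uint8, red, green, blue), "fx", "fy", "cx", "cy" (pixels), "cam_to_world" (4x4, takes a point from camera to world coordinates). Camera axes: x right, y down, z forward; pixel columns grow to the right and rows downward; lengths in m; the calibration is good to about 2 mm. A picture is of the moment at which its call begins. There is no depth.
A pose or a line that the arm cannot do raises MotionError and nothing moves.
- sign_off(): hands the job in, once; it reports no verdict.
Trained networks look in the newest picture that a camera, given by its name, has taken for a name from the list of things; names that differ only in an ending like _2 or _b are one class to them, and where a whole thing is asked for, a point or a joint stands for the part that bears it (a point fixed in the world has none). Each returns a list of dicts, best first, with "score" (0 to 1); they miss things now and then, are a little off and sometimes report something else, mostly with a low value. They report only what shows in the picture. A call takes as long as a camera call.
- spot_in(camera, name): "centre" ([column, row] in pixels, amid what is visible of it).
- silhouettes(camera, name): "mask" (420x560 bool, what is visible of it) and "centre" ([column, row] in pixels, amid what is visible of it).
- tip_of(camera, name): "centre" ([column, row] in pixels: a listed point, or the origin of a listed thing).
The state is a dict: "clock": time; "q": joint angles; "joint_velocities": joint speeds; "tau": joint torques, N m; "position": TCP position; "eef_rot": TCP orientation; "contact_force": force on the tool from outside, world axes, zero at the start; "wrist_torque": the same for the moment, N m; "finger_gap": opening from 0.0 (shut) to 1.0 (fully open).
Only numpy, scipy, OpenCV 4.12 (cv2) and the standard library are available. Lean on these libraries where they do the work, as an engineer would, in place of code of your own. Each camera call takes 0.05 s, during which the arm holds its last target.

## Task

Close the clamping jig on the sanding block. First push the black post of the cam's lever round until the cam's low point squarely faces the slide's roller (lever over the dark index line on the jig), and only then push the slide forward by its upright push plate until the block is seated square against the wooden fence. Just push with the fingertips: do not force the roller against the cam, do not touch or lift the block itself, and leave the other things where they are.

Things in the scene. Friction and masses are not known exactly. Their poses are not given: they have to be found in the camera images.
- jig: Fixed plywood base of the jig, 235 x 220 x 18 mm; its place and yaw differ each time. Origin on its underside at desk height. Jig +x is the direction in which the slide closes (away from the robot), +y left, z up. The deck is at z = 18 mm and spans jig x -110 to 125, y -95 to 125 mm. A dark index line runs on the deck from the cam's pivot towards jig +y.
- fence (a point): Middle of the wooden fence's face that meets the block, 32 mm above the desk, at jig (100, -32) mm. The face is square to jig x, 105 mm wide; the fence's top is 46 mm above the desk.
- slide (a joint): Travel (m) of the aluminium follower slide along jig +x: 0 fully back, stop at 0.050. It starts at 0 to 0.006 and stays where it is left (about 1.5 N of friction). Its jaw, 87 mm wide, top 46 mm above the desk, has its front face at jig x = 19 mm + travel. Home, with the block held between jaw and fence, is a travel of about 0.040.
- roller (a point): Centre of the steel roller (vertical axis, radius 10 mm) on the slide's left arm, 28 mm above the desk. It meets the cam's rim when the slide goes forward: with the cam as found the slide stops 8 mm or more short of home; with the low point facing it, it is still 3 mm clear of the rim at home.
- push_face (a point): Middle of the rear (robot-side) face of the slide's upright push plate, 60 mm above the desk. The face is flat, square to jig x, 60 mm wide (along jig y); the plate is 12 mm thick and its top is 84 mm above the desk. Push it towards jig +x. At travel 0 it is at jig (-92, -30) mm.
- cam (a joint): Angle (rad) of the eccentric cam (steel disc, radius 31 mm, centre 16 mm off the pivot): 0 = low point facing the roller, lever along jig +y over the index line; positive is clockwise from above; range -0.7 to 2.5, no stop at 0. Starts at 1.5 to 2.3 (lever forward or forward right), so turn it anticlockwise. Stays where left; about 4 N at the post.
- cam_pivot (a point): Point on the cam's fixed pivot axis at jig (20, 80) mm, 54 mm above the desk (the top of the lever bar). The bar, 14 mm wide, lies 44 to 54 mm above the desk.
- cam_post (a point): Middle of the black upright post at the lever's end, radius 8 mm, 66 mm from the pivot axis; it stands from 54 to 90 mm above the desk and this point is 72 mm above the desk. Push it sideways.
- work_block: Loose brown sanding block, 41 mm (its x) x 76 mm (its y) x 25 mm high, on the jig's deck between jaw and fence. Origin at the centre of its underside. Seated, its origin is at jig x = 79.5 mm and its x axis is along jig x. To be moved by the jaw alone.
- wax: Loose yellow wax block, 35 x 55 x 18 mm, on the jig's deck at its near left corner. Origin at the centre of its underside. Bystander, leave it.
- jar: Loose glass jar with a flat lid, 68 mm wide, 61 mm high, on the desk left of the jig. Origin at the centre of its underside. Bystander.
- spool: Loose spool of red thread, 51 mm wide, 52 mm tall standing (77 mm with its thread end), on the desk right of the jig. Origin at its underside. Bystander.
- tin: Loose round tin, 70 mm wide, 36 mm high, on the desk right of the jig. Origin at the centre of its underside. Bystander.

How it is judged:
By the outcome, as a careful person would: the job done as asked, in the order asked, and still so for the second after the job is handed in, with the robot touching nothing.
It also fails if it takes over 62 s, if anything falls off the work surface, if the arm or the gripper's body presses on something with over 40 N, if the wrist force passes 120 N, or if a joint passes its speed limit or range.

## Working session

There is one attempt and no reset: what is moved stays moved. The work goes in short steps, each a Python script; the robot and the scene stay as the last script left them, time stands still between calls to the robot, and variables do not carry over. Pictures are saved under pics/ and viewed, and the job is handed in when it is done.

```bash
mkdir -p pics; ls
cat > h.py <<'E'
from cell import *
import numpy as np, cv2
def snap(cam,fn):
    f=grab_frame(cam); cv2.imwrite('pics/'+fn,f['img'][:,:,::-1]); return f
def w2p(f,p):
    T=np.linalg.inv(np.array(f['cam_to_world'])); c=T[:3,:3]@np.array(p)+T[:3,3]
    return np.array([f['fx']*c[0]/c[2]+f['cx'],f['fy']*c[1]/c[2]+f['cy']])
def p2w(f,px,z):
    T=np.array(f['cam_to_world']); d=T[:3,:3]@np.array([(px[0]-f['cx'])/f['fx'],(px[1]-f['cy'])/f['fy'],1])
    return T[:3,3]+d*(z-T[2,3])/d[2]
E
python3 - <<'E'
from h import *
Z=dict(fence=.032,roller=.028,push_face=.06,cam_pivot=.054,cam_post=.072,jig=0,work_block=.018,wax=.018,jar=0,spool=0,tin=0)
for c in ['top','side']:
    f=snap(c,c+'0.png')
    print(c,np.round(f['cam_to_world'],3).tolist(),f['fx'])
    for n,z in Z.items():
        for d in tip_of(c,n)[:2]:
            print(n,round(d['score'],2),np.round(d['centre'],1),np.round(p2w(f,d['centre'],z),4))
s=get_state();print(s['clock'],s['eef_rot'],s['position'])
E
```

```text
pics
top [[-0.008, -0.989, 0.144, 0.431], [-1.0, 0.008, -0.0, 0.058], [-0.001, -0.144, -0.99, 0.919], [0.0, 0.0, 0.0, 1.0]] 387.57489485202177
fence 0.61 [345.8 185.6] [ 0.6224 -0.0985  0.032 ]
fence 0.51 [358.9 263.8] [ 0.4411 -0.1222  0.032 ]
roller 0.87 [302.9 249.5] [0.4747 0.004  0.028 ]
push_face 0.76 [356.4 263.5] [ 0.4415 -0.1111  0.06  ]
cam_pivot 0.55 [303.4 218.2] [0.5436 0.0033 0.054 ]
cam_post 0.73 [301.6 189.3] [0.6062 0.0073 0.072 ]
cam_post 0.19 [412.8 244.6] [ 0.4812 -0.2332  0.072 ]
jig 0.7 [336.5 228.6] [ 0.525  -0.0785  0.    ]
work_block 0.81 [347.4 200.7] [ 0.5891 -0.1035  0.018 ]
work_block 0.72 [359.2 263.3] [ 0.4424 -0.1258  0.018 ]
wax 0.55 [305.  265.5] [ 0.4384 -0.0008  0.018 ]
spool 0.86 [410.7 209. ] [ 0.5707 -0.2579  0.    ]
tin 0.59 [414.3 246.6] [ 0.4807 -0.2612  0.    ]
side [[0.945, -0.217, 0.243, 0.292], [-0.326, -0.632, 0.703, -0.703], [0.0, -0.744, -0.668, 0.785], [0.0, 0.0, 0.0, 1.0]] 440.33948352303906
fence 0.68 [342.8 262.6] [ 0.6318 -0.1125  0.032 ]
roller 0.67 [267.3 245.8] [ 0.4861 -0.0026  0.028 ]
push_face 0.8 [263.  274.6] [ 0.4443 -0.1103  0.06  ]
push_face 0.23 [348.9 329.5] [ 0.5598 -0.2929  0.06  ]
cam_pivot 0.68 [288.9 230.1] [0.5433 0.0059 0.054 ]
cam_post 0.7 [303.9 341.5] [ 0.4668 -0.2961  0.072 ]
cam_post 0.67 [317.2 220.9] [ 0.611  -0.0038  0.072 ]
jig 0.86 [297. 276.] [ 0.5296 -0.0906  0.    ]
work_block 0.95 [319.3 269.8] [ 0.5784 -0.1041  0.018 ]
wax 0.55 [249.1 253.1] [ 0.441  -0.0022  0.018 ]
jar 0.9 [236.8 222.6] [0.4429 0.1288 0.    ]
spool 0.76 [349.4 328.5] [ 0.5839 -0.2572 -0.    ]
spool 0.48 [298.2 273.1] [ 0.5352 -0.0834 -0.    ]
tin 0.74 [302.9 342.8] [ 0.4815 -0.257   0.    ]
1.2 [-2.52264841e+00 -1.87234873e+00 -7.78839828e-05] [0.15927384 0.52646404 0.2313002 ]
```

```bash
python3 -c "
import cv2
a=cv2.imread('pics/top0.png')[140:310,220:460];cv2.imwrite('pics/t0c.png',cv2.resize(a,None,fx=3.2,fy=3.2,interpolation=2))
a=cv2.imread('pics/side0.png')[170:380,180:420];cv2.imwrite('pics/s0c.png',cv2.resize(a,None,fx=2.8,fy=2.8,interpolation=2))"
```

```text
(no output)
```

View pics/t0c.png

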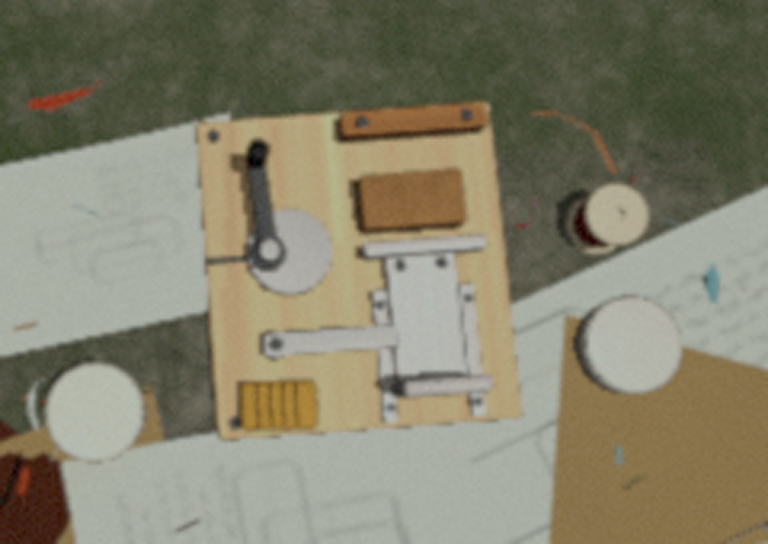

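View pics/s0c.png

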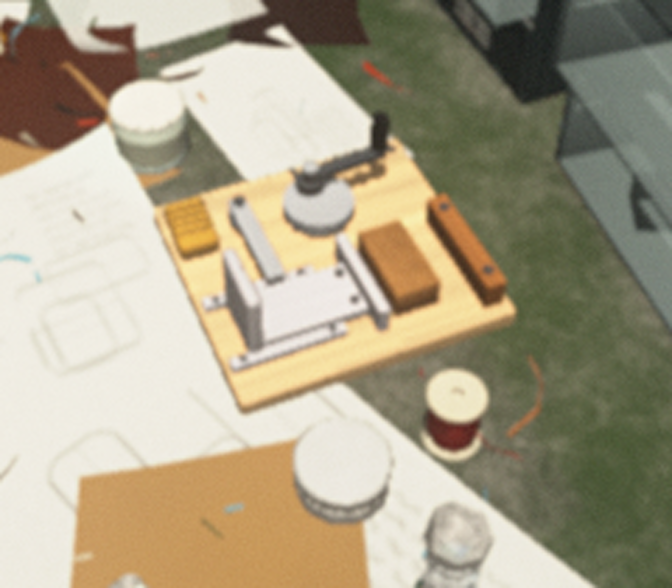

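```bash
cat > fit.py <<'E'
from h import *
def umeyama(J,W):
    J=np.array(J);W=np.array(W);a=J-J.mean(0);b=W-W.mean(0)
    th=np.arctan2((a[:,0]*b[:,1]-a[:,1]*b[:,0]).sum(),(a*b).sum())
    R=np.array([[np.cos(th),-np.sin(th)],[np.sin(th),np.cos(th)]]);t=W.mean(0)-R@J.mean(0)
    return th,t,W-(J@R.T+t)
E
python3 - <<'E'
from fit import *
C=[(.125,.125),(.125,-.095),(-.110,-.095),(-.110,.125)]
f=grab_frame('top')
P=[(220+u/3.2,140+v/3.2) for u,v in [(198,123),(490,102),(521,413),(221,438)]]
W=[p2w(f,p,.018)[:2] for p in P]
th,t,r=umeyama(C,W);print('top',th,t,np.round(r*1000,1).tolist())
g=grab_frame('side')
P=[(180+u/2.8,170+v/2.8) for u,v in [(514,310),(243,402),(157,212)]]
W2=[p2w(g,p,.018)[:2] for p in P]
th2,t2,r2=umeyama(C[1:],W2);print('side',th2,t2,np.round(r2*1000,1).tolist())
# all with network pts
J=[(.1,-.032),(.02,.08)]
W3=[(.6224,-.0985),(.5436,.0033)]; W4=[(.6318,-.1125),(.5433,.0059)]
th,t,r=umeyama(C+C[1:]+J+J[1:],W+W2+W3+W4[1:]);print('all',th,t,np.round(r*1000,1).tolist())
R=np.array([[np.cos(th),-np.sin(th)],[np.sin(th),np.cos(th)]])
for n,p in dict(postT=(.6062,.0073),postS=(.611,-.0038),pfT=(.4415,-.1111),pfS=(.4443,-.1103),rolT=(.4747,.004),rolS=(.4861,-.0026),blkT=(.5891,-.1035),blkS=(.5784,-.1041)).items(): print(n,np.round(1000*R.T@(np.array(p)-t),1))
# overlay
def jw(x,y,z): return np.r_[R@np.array([x,y])+t,z]
for fr,n in((f,'top'),(g,'side')):
    im=cv2.resize(fr['img'][:,:,::-1].copy(),None,fx=1,fy=1)
    x0,y0=(220,140) if n=='top' else (180,170); im=cv2.resize(im[y0:y0+210,x0:x0+240],None,fx=3.2,fy=2.8)
    def px(p): u=w2p(fr,p); return (int((u[0]-x0)*3.2),int((u[1]-y0)*2.8))
    for a,b in zip(C,C[1:]+C[:1]): cv2.line(im,px(jw(*a,.018)),px(jw(*b,.018)),(0,0,255),1)
    for q in [(.02,.08,.054),(.1,-.032,.032),(.1,-.0845,.046),(.1,.0205,.046),(.02,.125,.018)]: cv2.circle(im,px(jw(*q)),3,(255,0,255),1)
    cv2.imwrite(f'pics/ov_{n}.png',im)
E
```

```text
top 0.06319472413654359 [ 0.52950716 -0.08044135] [[-2.2, -1.6], [-1.9, 0.1], [3.1, 2.6], [1.1, -1.1]]
side 0.06379795931557852 [ 0.53273147 -0.08071684] [[-4.1, 2.0], [1.3, 3.7], [2.8, -5.7]]
all 0.0682923096400002 [ 0.52945796 -0.07901968] [[-1.5, -3.6], [-2.3, -2.0], [2.6, 1.7], [1.7, -1.9], [-1.2, -0.3], [4.1, 2.5], [6.6, -6.8], [-9.0, 5.6], [-0.4, 1.1], [-0.7, 3.7]]
postT [82.5 80.9]
postS [86.5 69.5]
pfT [-89.9 -26. ]
pfS [-87.1 -25.4]
rolT [-49.   86.6]
rolS [-38.   79.2]
blkT [ 57.8 -28.5]
blkS [ 47.1 -28.4]
```

View pics/ov_top.png

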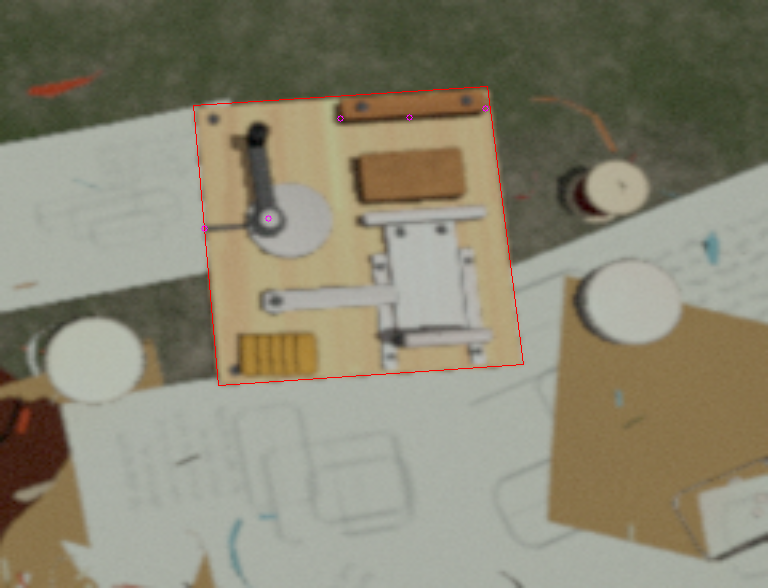

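View pics/ov_side.png

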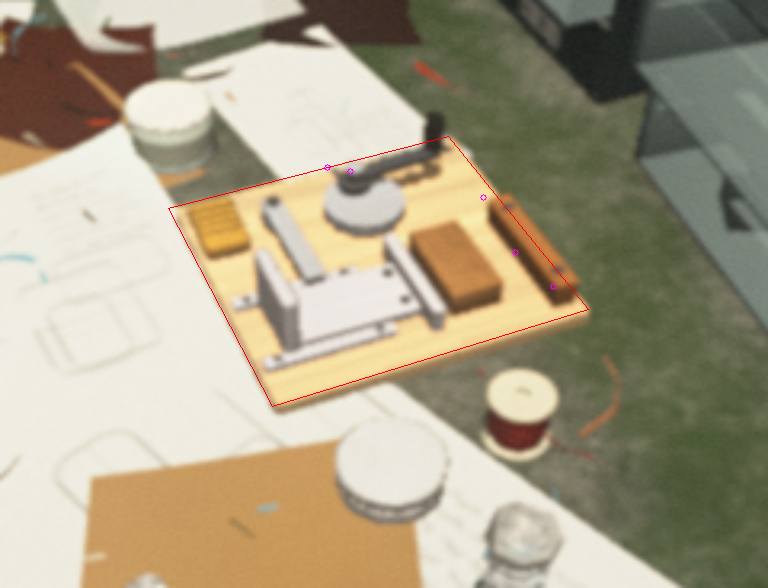

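```bash
cat >> fit.py <<'E'
th=.065; t=np.array([.530,-.0797])
R=np.array([[np.cos(th),-np.sin(th)],[np.sin(th),np.cos(th)]])
def jw(x,y,z): return np.r_[R@np.array([x,y])+t,z]
def down(xang): # tool x at jig angle xang
    p=(xang+th)/2; return np.pi*np.array([np.cos(p),np.sin(p),0])
PIV=np.array([.02,.08])
def pusher(a,off,r=.066):
    return PIV+r*np.array([np.sin(a),np.cos(a)])+off*np.array([np.cos(a),-np.sin(a)])
def dpush(a): return down(np.pi/2-a)
E
python3 - <<'E'
from fit import *
a=1.556
p=pusher(a,.040)
grab(20)
movep(jw(*p,.20),dpush(a))
print(get_state()['q'])
move_l(jw(*p,.064),.12)
f=snap('top','t1.png'); snap('side','s1.png')
print(get_state()['position'],jw(*p,.064),get_state()['contact_force'])
hit=move_l(jw(*pusher(a,.012),.064),.03,until_force=2.5)
s=get_state();print(hit,s['position'],s['contact_force'],s['clock'])
print('jig', R.T@(s['position'][:2]-t))
snap('top','t2.png'); snap('side','s2.png')
E
python3 -c "
import cv2,numpy as np
a=cv2.imread('pics/t2.png')[140:310,220:460];b=cv2.imread('pics/s2.png')[150:320,220:460]
cv2.imwrite('pics/c2.png',np.vstack([cv2.resize(x,None,fx=1.75*1.0,fy=1.75,interpolation=2) for x in (a,b)]))"
```

```text
[-1.72497454e-01  4.66184391e-01 -6.17246555e-02  1.04288911e+00
  3.03071684e-04  1.31692729e+00]
[ 0.61443349 -0.03330997  0.06492787] [ 0.61373988 -0.0331816   0.064     ] [-0.53994209  0.36339915 -0.0234097 ]
True [ 0.61137292 -0.00777308  0.0636048 ] [ 1.1197473  -0.35644408  0.23343194] 6.8083
jig [0.08587304 0.06648951]
```

View pics/c2.png

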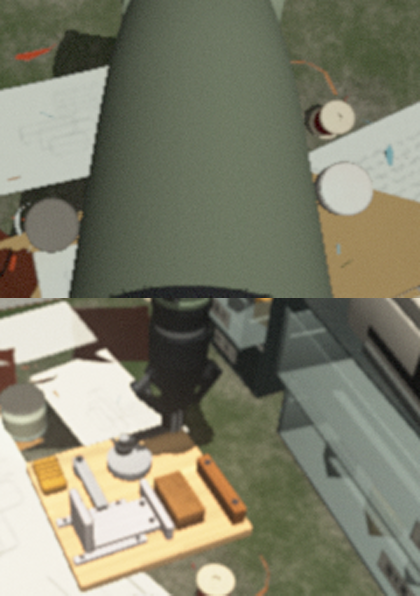

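```bash
python3 - <<'E'
from fit import *
log=[]
for a in np.arange(1.5,0.29,-.1):
    move_l(jw(*pusher(a,.016),.064),.05,rot=dpush(a))
    s=get_state();log.append((round(a,2),np.round(s['contact_force'],1).tolist()))
print(*log,sep='\n')
snap('side','s3.png')
p=pusher(a,.05)
move_l(jw(*p,.064),.1); move_l(jw(*p,.2),.2)
movep(jw(-.05,-.22,.25),dpush(a))   # out of view
f=snap('top','t4.png');print([ (d['centre'],p2w(f,d['centre'],.072)) for d in tip_of('top','cam_post')[:2]],[ (d['score'],R.T@(p2w(f,d['centre'],.072)[:2]-t)) for d in tip_of('top','cam_post')[:2]],[ (d['score'],R.T@(p2w(f,d['centre'],.054)[:2]-t)) for d in tip_of('top','cam_pivot')[:2]])
snap('side','s4.png'); print(get_state()['clock'])
E
python3 -c "
import cv2,numpy as np
a=cv2.imread('pics/t4.png')[140:310,220:460];b=cv2.imread('pics/s4.png')[150:320,180:420]
cv2.imwrite('pics/c4.png',np.vstack([cv2.resize(x,None,fx=1.75*1.0,fy=1.75,interpolation=2) for x in (a,b)]))"
```

```text
(np.float64(1.5), [-1.2, -3.5, -0.8])
(np.float64(1.4), [-0.4, -1.3, -0.1])
(np.float64(1.3), [-0.9, -0.8, -1.0])
(np.float64(1.2), [-0.1, -0.9, -1.3])
(np.float64(1.1), [-0.0, -1.3, -1.0])
(np.float64(1.0), [1.8, -1.2, -0.9])
(np.float64(0.9), [2.6, -1.0, -1.0])
(np.float64(0.8), [1.4, -0.4, -0.8])
(np.float64(0.7), [1.2, 0.3, 0.2])
(np.float64(0.6), [1.9, 0.6, 0.7])
(np.float64(0.5), [1.9, 0.1, 0.0])
(np.float64(0.4), [1.8, 0.0, 0.5])
(np.float64(0.3), [2.4, 0.4, 1.1])
[([276.0, 211.5], array([0.5567089 , 0.06466099, 0.072     ]))] [(0.98, array([0.03602935, 0.14232128]))] []
13.5917
```

View pics/c4.png

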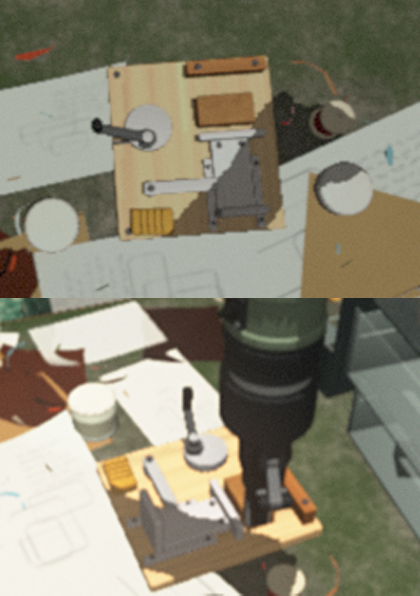

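Run:
```python
from fit import *
f=grab_frame('top')
J=lambda p,z:np.round(1000*R.T@(p2w(f,p,z)[:2]-t),1)
print(J((220+207/3.2,140+261/3.2),.018),J((220+240/3.2,140+259.5/3.2),.018),'pivot net',J((303.4,218.2),.054))
im=cv2.resize(cv2.imread('pics/t4.png')[190:250,255:325],None,fx=8,fy=8,interpolation=2)
im0=cv2.resize(cv2.imread('pics/top0.png')[190:250,255:325],None,fx=8,fy=8,interpolation=2)
def px(x,y,z): u=w2p(f,jw(x,y,z)); return (int((u[0]-255)*8+4),int((u[1]-190)*8+4))
for i in (im,im0):
    cv2.circle(i,px(.02,.08,.054),4,(0,0,255),1); cv2.line(i,px(.02,.08,.018),px(.02,.125,.018),(0,0,255),1)
for a in (0,.25):
    q=pusher(a,0); cv2.circle(im,px(*q,.09),4,(255,0,255),1)
cv2.imwrite('pics/z4.png',im);cv2.imwrite('pics/z0.png',im0)
```

```text
[ 18.8 123.7] [18.1 99.5] pivot net [19.  81.9]
```

View pics/z4.png

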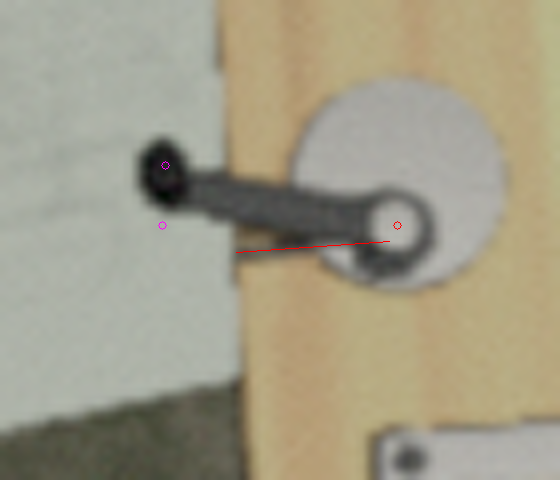

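View pics/z0.png

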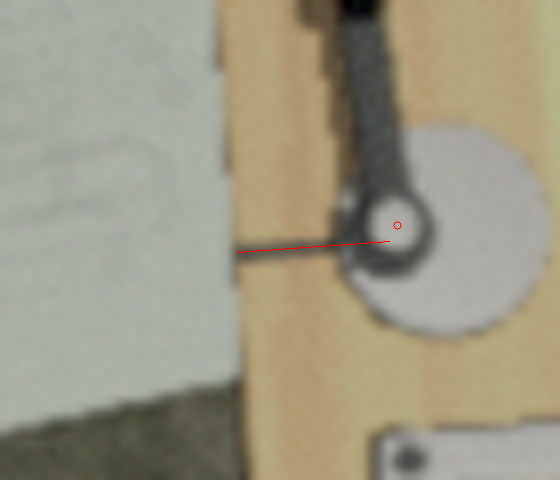

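```bash
sed -i 's/^PIV=.*/PIV=np.array([.019,.081])/' fit.py
python3 - <<'E'
from fit import *
p=pusher(.3,.05)
movep(jw(*p,.2),dpush(.3)); move_l(jw(*p,.064),.2)
move_l(jw(*pusher(.3,.024),.064),.1)
for a in (.2,.12,.05,.01):
    move_l(jw(*pusher(a,.019),.064),.05,rot=dpush(a))
sleep(.2)
s=get_state();print(s['contact_force'],1000*R.T@(s['position'][:2]-t))
move_l(jw(*pusher(.01,.05),.064),.1); move_l(jw(*pusher(.01,.05),.2),.25)
movep(jw(-.14,-.03,.25),down(np.pi/2))
f=snap('top','t5.png');snap('side','s5.png')
d=tip_of('top','cam_post')
for e in d: 
    j=R.T@(p2w(f,e['centre'],.072)[:2]-t); print(e['score'],j,np.arctan2(*(j-PIV)))
im=cv2.resize(f['img'][190:250,255:325,::-1],None,fx=8,fy=8,interpolation=2)
def px(x,y,z): u=w2p(f,jw(x,y,z)); return (int((u[0]-255)*8+4),int((u[1]-190)*8+4))
cv2.circle(im,px(*PIV,.054),4,(0,0,255),1)
for a in (0,.1): cv2.circle(im,px(*pusher(a,0),.09),4,(255,0,255),1)
cv2.imwrite('pics/z5.png',im); print(get_state()['clock'])
E
```

```text
[3.46416233 0.7066961  3.2091309 ] [ 39.10612414 146.82322008]
0.74 [0.01911832 0.1461934 ] 0.001814959038665998
20.0083
```

View pics/z5.png

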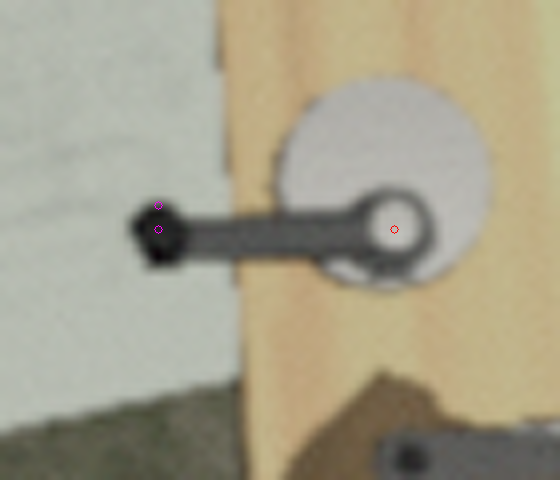

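View pics/t5.png

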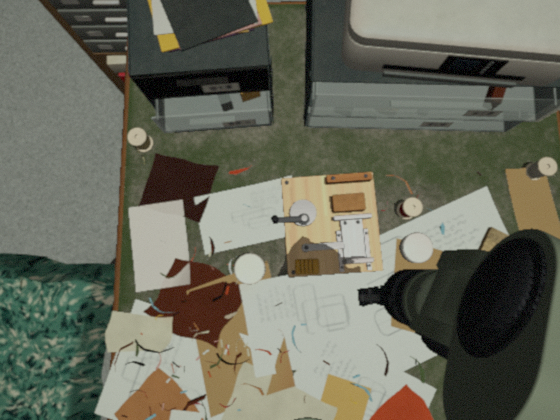

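View pics/s5.png

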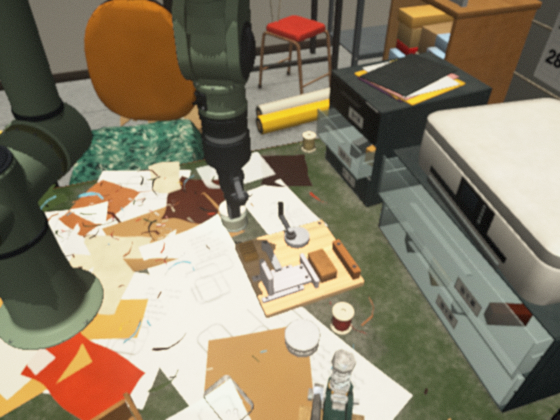

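```bash
python3 - <<'E'
from fit import *
movep(jw(-.135,-.030,.15),down(np.pi/2)); move_l(jw(-.135,-.030,.058),.15)
def js(): s=get_state(); return np.round(1000*R.T@(s['position'][:2]-t),1),np.round(s['contact_force'],1),round(s['clock'],2)
print(js())
print(move_l(jw(-.08,-.030,.058),.04,until_force=12),js())
print(move_l(jw(-.07,-.030,.058),.025,until_force=10),js())
print(move_l(jw(-.056,-.030,.058),.015,until_force=8),js())
snap('side','s6.png');f=snap('top','t6.png')
E
python3 -c "
import cv2,numpy as np
a=cv2.imread('pics/t6.png')[140:310,220:460];b=cv2.imread('pics/s6.png')[190:330,220:400]
cv2.imwrite('pics/c6.png',np.hstack([cv2.resize(x,(400,400),interpolation=2) for x in (a,b)]))"
```

```text
(array([-133.8,  -30.7]), array([-0.2,  0.1, -0.3]), 21.26)
False (array([-80.1, -29.9]), array([-1.4, -0.2, -0.3]), 22.78)
False (array([-69.2, -30.1]), array([-0.3,  0.2, -0.1]), 23.33)
True (array([-64.2, -29.7]), array([-0.1,  0.3, -0.1]), 23.91)
```

View pics/c6.png

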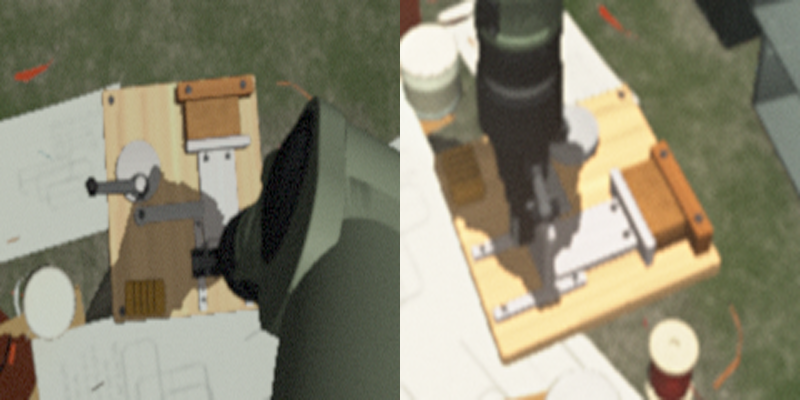

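Run:
```python
from fit import *
def js(): s=get_state(); return np.round(1000*R.T@(s['position'][:2]-t),1),np.round(s['contact_force'],1),round(s['clock'],2)
print(move_l(jw(-.058,-.030,.058),.015,until_force=12),js())
move_l(jw(-.12,-.030,.058),.1); move_l(jw(-.12,-.030,.2),.2); movep(jw(-.16,-.12,.25),down(np.pi/2))
sleep(.3)
f=snap('top','t7.png');g=snap('side','s7.png')
for c,fr in(('top',f),('side',g)):
  for n,z in(('work_block',.018),('push_face',.06),('cam_post',.072),('roller',.028)):
    for d in tip_of(c,n)[:1]: print(c,n,round(d['score'],2),np.round(1000*R.T@(p2w(fr,d['centre'],z)[:2]-t),1))
cv2.imwrite('pics/c7.png',cv2.resize(f['img'][165:285,275:395,::-1],(600,600),interpolation=2))
cv2.imwrite('pics/c7s.png',cv2.resize(g['img'][190:330,240:400,::-1],(686,600),interpolation=2));print(js())
```

```text
True (array([-64.3, -29.4]), array([-0.8,  0.2, -0. ]), 24.37)
top work_block 0.68 [ 78.7 -26.6]
top push_face 0.58 [-55.3 -23.6]
top cam_post 0.66 [ 16.  146.2]
top roller 0.88 [-18.2  87.5]
side work_block 0.67 [ 81.6 -25.7]
side push_face 0.8 [-51.5 -31.3]
side cam_post 0.82 [ 18.7 138. ]
(array([-160., -120.]), array([-0.5, -0.1,  0.2]), 27.24)
```

View pics/c7.png

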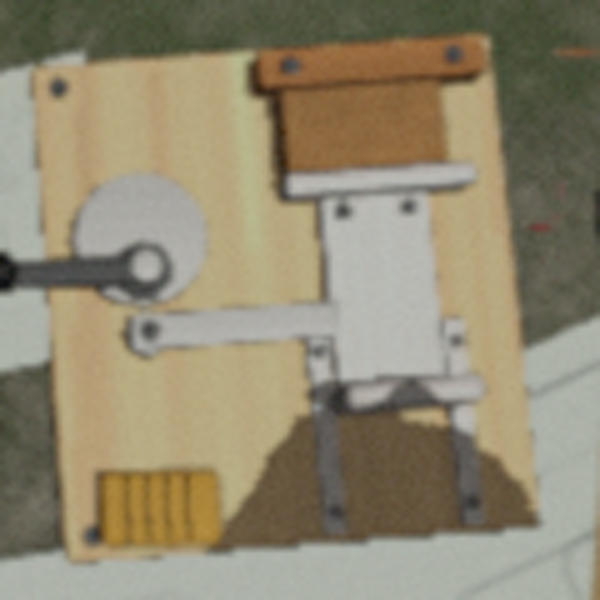

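View pics/c7s.png

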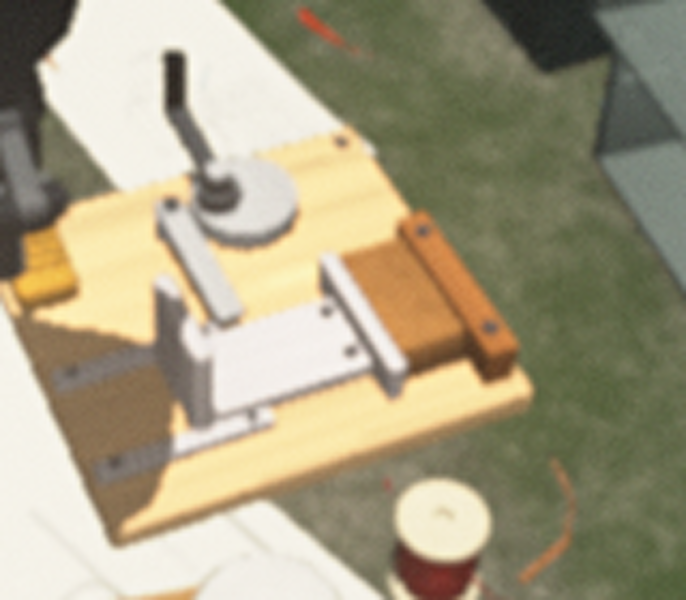

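```bash
python3 -c "
from cell import *
sign_off()"
```

```text
the job is handed in; nothing more can be done
```

The clamping jig is closed on the sanding block and the job is handed in, at about 27 s of the 62 s allowed. `sign_off()` gives no verdict, so the checks below are my own.

**Cam:** I pushed the lever post anticlockwise with the shut fingertips until the lever lay over the index line. The top camera put it at about 0.00 rad just afterwards. The final top image read about -0.05 rad, which is roughly the networks' scatter.

**Slide:** I then pushed the push plate forward until the force rose. A second press stopped within 0.1 mm of the first, at the travel expected for home (about 40 mm).

**Final pictures:**
- The block sits flush and looks square between jaw and fence. Its origin read jig x 78.7 mm (top) and 81.6 mm (side), against 79.5 mm when seated.
- The roller is clear of the cam, and the wax, spool and the part of the tin in view showed no sign of being moved. The jar was outside the final close-ups; it stood in its place in the earlier views.
- The arm was retracted and touching nothing.

The networks disagreed by up to about 11 mm between the two cameras, for example on the post and the roller before I moved anything. I relied on the top view, the deck edges and the index line, and the contacts instead.

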